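# Make up two vaccination kits

## Task

Make up the two vaccination kits: the rectangular enamel tray gets the small powder vial, the tall diluent vial and the thick 5 ml syringe; the kidney dish gets the wide multidose vial and the slim 1 ml syringe. Stand the vials upright on the floor of their tray or dish, lay each syringe flat on the floor and lengthwise, nothing leaning on or lying over anything else. Leave the dropper bottle and the carton of vials where they are.

Things in the scene. Friction and masses are not known exactly. Their poses are not given: they have to be found in the camera images.
- tray: Kit tray: shallow white enamel, black edge, rectangular, rounded corners, 220 mm long (its y axis) x 150 mm wide (its x axis), rolled rim 23 mm high, walls 3 mm, flat floor 3 mm thick. Loose, 0.45 kg. Origin: centre of its underside; z up.
- dish: Kidney dish, stainless steel: 244 mm long (its y axis), 136 mm wide (its x axis), rolled rim 33 mm high, walls 2 mm, flat floor 3 mm thick. Loose, 0.35 kg. Origin: underside, centre of its bounding rectangle; z up. Hollow side faces +x. Inside, at y = 0, x = -67 to +47 mm; at y = +-64 mm, x = -54 to +67 mm; ends at y = +-121 mm (x = +10).
- powder_vial_center (a point): Small vial of dry powder: the smallest, 22 mm diameter, 40 mm tall, a low white cake of powder in the bottom, straight body 24 mm high, 20 mm seal. 20 g. Glass, aluminium seal, grey cap, paper label; starts upright. The point is on its axis half-way up (20 mm above its foot); z runs up to the cap.
- diluent_vial_center (a point): Tall slim vial of diluent: the tallest, 24 mm diameter, 72 mm tall, straight body 56 mm high, 20 mm seal, clear liquid. About 40 g. Glass, aluminium seal, grey cap, paper label; starts upright. The point is on its axis half-way up (36 mm above its foot); z runs up to the cap.
- multidose_vial_center (a point): Wide multidose vial: the widest, 36 mm diameter, 54 mm tall, straight body 38 mm high, 25 mm seal. About 60 g. Glass, aluminium seal, grey cap, paper label; starts upright. The point is on its axis half-way up (27 mm above its foot); z runs up to the cap.
- big_syringe_center (a point): Thick 5 ml syringe: clear 15 mm barrel, black rings, white plunger pushed in, capped needle, 136 mm long. 16 g. Starts lying flat. The point is on the barrel's axis at mid-barrel, 7.5 mm above the surface; x runs towards the needle cap: cap end at +86 mm, thumb plate at -50 mm. Barrel 70 mm long (35 mm each way), finger flange at x = -35 mm, 28 mm wide.
- slim_syringe_center (a point): Slim 1 ml syringe: clear 9 mm barrel, black rings, white plunger pushed in, capped needle, 118 mm long. 11 g. Starts lying flat. The point is on the barrel's axis at mid-barrel, 4.5 mm above the surface; x runs towards the needle cap: cap end at +70 mm, thumb plate at -48 mm. Barrel 70 mm long (35 mm each way), finger flange at x = -35 mm, 19 mm wide.
- dropper: Amber glass dropper bottle, black collar and rubber bulb, 36 mm diameter, 67 mm tall, standing among the stock. Part of neither kit. Origin: centre of its foot.
- carton: Open white carton of vials, 85 x 55 mm, 42 mm high, flaps folded out up to about 70 mm, to the right of the trays. Part of neither kit. Origin: centre of its underside.
Mind the look-alikes: they are no part of the job. What is shaped like the dish but green is not meant.

How it is judged:
By the outcome, as a careful person would: the job done as asked, in the order asked, and still so for the second after the job is handed in, with the robot touching nothing.
It also fails if it takes over 131 s, if anything falls off the work surface, if the arm or the gripper's body presses on something with over 40 N, if the wrist force passes 120 N, or if a joint passes its speed limit or range.

## Robot

A 7-joint arm with a two-finger parallel gripper is mounted at the origin on the work surface. World frame = base frame: x ahead of the robot, y to its left, z up, the work surface at z = 0. Lengths are in mm, angles in rad, forces in N, time in s.
With the tool pointing down it reaches from about 425 to 875 mm from the base axis. Payload 8.4 kg.
Tool frame: the origin (TCP) lies midway between the tips of the shut fingers; the grasp point (between the pads) lies 19 mm behind it (arm.pinch_z is the distance from the TCP to the grasp point, in mm); z points along the fingers, y is the line along which they close (so a half turn about z gives the same grasp; the last joint's range is limited). The gripper opens to 85 mm and grips with 20 to 120 N. Pads are 22 mm wide; open, the fingers measure 114 mm over their backs; the gripper's body (76 mm by 85 mm) begins 54 mm behind the grasp point. The pads swing forward as they close: fully open they stand 13 mm farther back than shut.
Start: joints at [-1.304, 0.333, 0.04, 1.465, -0.013, 1.343, -0.059], TCP at [232.502, 606.965, 231.308] pointing down, gripper open.
Joint ranges: [-2.58, 2.58], [-0.38, 2.09], [-1.3, 1.39], [0.25, 2.4], [-1.5, 4.64], [0.08, 2.09], [-2.65, 2.65]. Speed limits (rad/s): [2.22, 2.22, 2.79, 2.79, 3.14, 3.14, 3.14].

## Interface

Orientations are given as a unit quaternion [w, x, y, z].
In Python, from plant import arm gives the robot as it stands.
- The arm moves only by the shell command python3 -m pendant 'ROWS' [FORCE]. ROWS is JSON, one flat list of numbers, 7 for each row, row after row: the turn, a rotation vector about the world's x, y, z in rad, then the shift along the world's x, y, z in m, then the opening, from 0 (shut) to 1 (fully open). In form: [rx, ry, rz, x, y, z, claw, rx, ry, rz, x, y, z, claw, ...]. A call has exactly 5 rows; each row is the pose to reach, as a shift and turn from the pose commanded when the call began; what a row does not reach only later rows make up. A row lasts 1/10 s, in which the tool goes at most 50 mm and 8.59 degrees, less where a joint would pass 70% of its speed; a pose out of reach is approached as far as the arm can. A call with a gripper value outside its range is refused whole. The fingers move at their own pace and stop on an object; FORCE is the grip in N (left out, the last holds). Time passes only in rows, so rows that repeat a pose let the fingers close, or fill a call up. It gives the time, the measured TCP pose, the force, the opening and the grip force at its end, in the units of the state.
- arm.sense(): the state, without advancing time (a new reading comes with each control period).
- arm.grab_frame(name): name is "side" or "top"; returns a dict with "frame" (384x512x3 uint8, red, green, blue), "z_map" (384x512 float32, mm along the optical axis (not along the pixel's ray), 0 where there is no reading), "vfov" (degrees; the focal length in pixels is half the picture's height over the tangent of half this angle, whatever the lens; pixels are square), "cx", "cy" (the principal point, pixels), "rvec" (rotation vector, rad) and "tvec" (3), from world to camera coordinates, as OpenCV has them. Camera axes: x right, y down, z forward; pixel columns grow to the right and rows downward; lengths in mm; the calibration is good to about 2 mm. A picture is of the moment at which its call begins.
- arm.finish_job(): hands the job in; it is judged then, once.
Trained networks look in a picture, given as the dict that the camera call returned (one of the last four; its "shot" number tells which), for a name from the list of things; names that differ only in an ending like _2 or _b are one class to them, and where a whole thing is asked for, a point or a joint stands for the part that bears it (a point fixed in the world has none). Each returns a list of dicts, best first, with "conf" (0 to 1); they miss things now and then, are a little off and sometimes report something else, mostly with a low value. They report only what shows in the picture. A call takes as long as a camera call. They do not tell look-alikes from the thing itself.
- arm.outline_of(name, picture): "region" (384x512 bool, what is visible of it) and "extent" ([left, top, width, height] in pixels, round what is visible of it).
The state is a dict: "time": time; "qpos": joint angles; "joint_vel": joint speeds; "joint_efforts": joint torques, N m; "position": TCP position; "ee_rot": TCP orientation; "ft_force": force on the tool from outside, world axes, zero at the start; "torque": the same for the moment, N m; "finger_gap": opening from 0.0 (shut) to 1.0 (fully open); "grip_force": force on a finger pad.
Only numpy, scipy, OpenCV 4.12 (cv2) and the standard library are available. Lean on these libraries where they do the work, as an engineer would, in place of code of your own. Each camera call takes 0.05 s, during which the arm holds its last target. There are 200 camera calls.

## Working session

There is one attempt and no reset: what is moved stays moved. The work goes in short steps, Python scripts to look and compute and a shell command to move; the robot and the scene stay as the last step left them, time stands still between calls to the robot, and variables do not carry over. Pictures are saved under pics/ and viewed, at most 14 in all, crops included, and the job is handed in when it is done.

```bash
ls; mkdir -p pics
cat > h.py <<'E'
import numpy as np, cv2
from plant import arm
def K(d):
    f=192/np.tan(np.radians(d["vfov"])/2); return f
def world(d):
    f=K(d); z=d["z_map"].astype(float); v,u=np.mgrid[0:384,0:512]
    P=np.stack([(u-d["cx"])/f*z,(v-d["cy"])/f*z,z],-1)
    R=cv2.Rodrigues(np.array(d["rvec"],float))[0]
    W=(P-np.array(d["tvec"],float).ravel())@R
    W[z==0]=np.nan; return W
def save(d,n,crop=None,s=1):
    im=d["frame"][...,::-1]
    if crop: x,y,w,h=crop; im=im[y:y+h,x:x+w]
    cv2.imwrite(f"pics/{n}.png",cv2.resize(im,None,fx=s,fy=s,interpolation=cv2.INTER_CUBIC))
E
python3 - <<'E'
from h import *
names=["tray","dish","powder_vial_center","diluent_vial_center","multidose_vial_center","big_syringe_center","slim_syringe_center","dropper","carton"]
for c in ["top","side"]:
    d=arm.grab_frame(c); W=world(d); save(d,c+"0",None,1.56)
    R=cv2.Rodrigues(np.array(d["rvec"],float))[0]; print(c,(-R.T@np.array(d["tvec"]).ravel()).round(),d["vfov"])
    for n in names:
        for o in arm.outline_of(n,d):
            if o["conf"]<.2: continue
            p=W[o["region"]]; p=p[~np.isnan(p[:,0])]
            print(c,n,round(o["conf"],2),[int(x) for x in o["extent"]],p.min(0).round(),p.max(0).round(),np.median(p,0).round()) if len(p) else print(n,'nodepth')
print(arm.sense()["time"],arm.sense()["ee_rot"])
E
```

```text
pics
top [ 285.  -48. 1328.] 48.602648381221584
top tray 0.75 [150, 93, 74, 59] [561.  61.  -7.] [739. 292.  31.] [649. 180.   4.]
top dish 0.69 [260, 95, 76, 49] [ 564. -304.   -7.] [724. -53.  40.] [ 644. -179.    4.]
top dish 0.69 [340, 219, 63, 78] [  84. -472.   -7.] [ 317. -290.   41.] [ 192. -381.    4.]
top diluent_vial_center 0.59 [215, 181, 11, 11] [420.  59.   6.] [442.  81.  78.] [429.  68.  67.]
top multidose_vial_center 0.49 [260, 180, 10, 8] [421. -76.  26.] [455. -46.  69.] [435. -61.  41.]
top multidose_vial_center 0.41 [172, 178, 14, 15] [423. 177.   7.] [459. 212.  59.] [438. 192.  42.]
top big_syringe_center 0.55 [131, 180, 14, 39] [339. 310.  -1.] [465. 343.  21.] [388. 325.  13.]
top slim_syringe_center 0.56 [301, 170, 8, 36] [ 371. -200.   -2.] [ 478. -184.   16.] [ 417. -191.    9.]
top dropper 0.61 [261, 179, 10, 7] [420. -80.   3.] [455. -46.  69.] [435. -64.  40.]
top carton 0.69 [357, 95, 22, 43] [ 576. -433.   -7.] [ 695. -357.   72.] [ 637. -396.   41.]
top carton 0.55 [305, 178, 6, 25] [ 377. -197.    1.] [ 446. -188.   16.] [ 411. -192.   10.]
side [ 2
[... 575 characters left out ...]
.   0.] [455. 208.  56.] [437. 186.  32.]
side big_syringe_center 0.73 [210, 136, 29, 10] [339. 308.  -1.] [444. 370.  18.] [386. 325.  11.]
side slim_syringe_center 0.73 [259, 248, 47, 15] [ 368. -204.   -2.] [ 481. -175.   11.] [ 422. -191.    7.]
side slim_syringe_center 0.21 [249, 162, 14, 29] [420.  58.   5.] [445.  78.  74.] [430.  64.  43.]
side dropper 0.75 [390, 272, 84, 62] [ 576. -425.   -1.] [ 756. -320.   69.] [ 630. -392.   38.]
side dropper 0.51 [264, 196, 16, 24] [421. -82.   0.] [455. -55.  68.] [435. -72.  34.]
side carton 0.76 [391, 274, 80, 61] [ 576. -425.   -1.] [ 756. -321.   69.] [ 630. -392.   38.]
1.0 [-2.07802213e-06  1.81893065e-01  9.83318317e-01  1.15102003e-06]
```

View pics/top0.png

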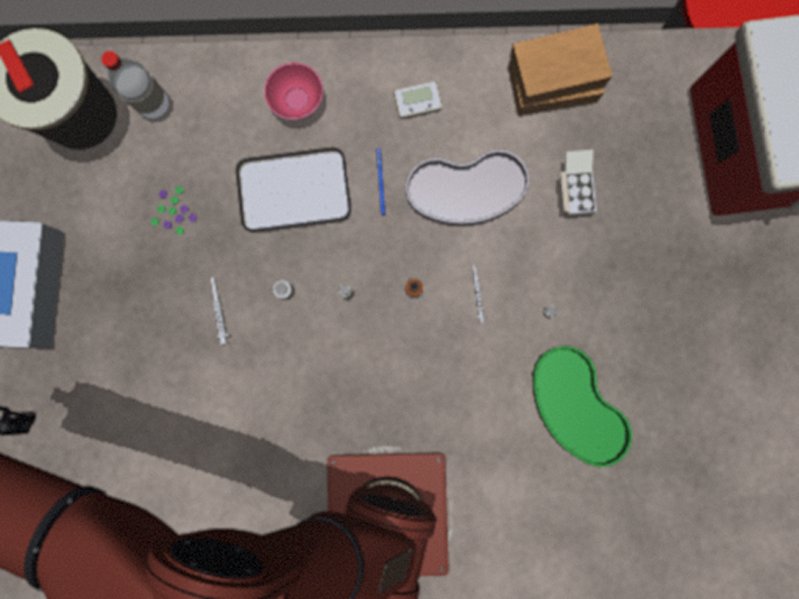

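View pics/side0.png

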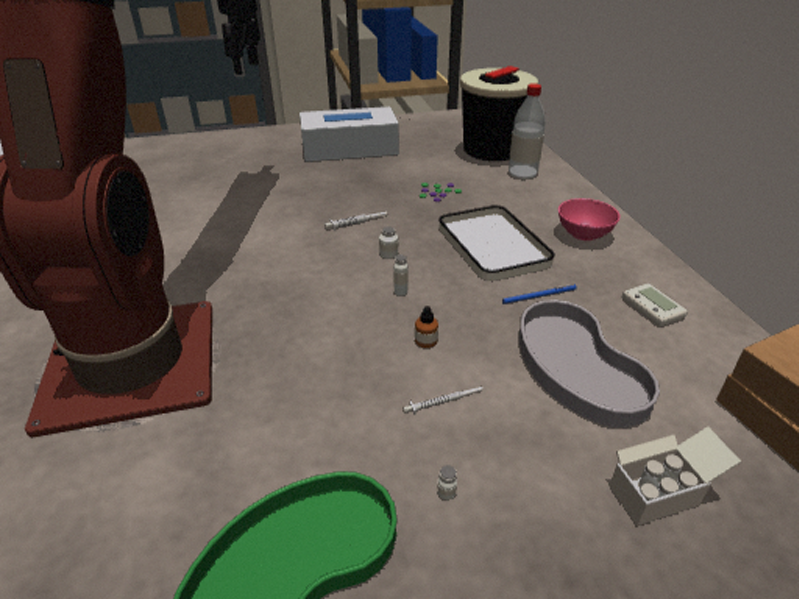

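The top picture (at 1.56x) shows the tray at (293,190) and the steel dish at (467,187). The stock row runs left to right:
- thick syringe (218,310)
- wide vial (283,290)
- tall vial (346,292)
- amber dropper (414,288)
- slim syringe (478,293)
- small vial (549,312)

Look-alikes:
- **Dish:** steel at (467,187) or green at (580,405). Steel fits, because green is excluded.
- **Multidose vial:** clear wide vial (283,290) or amber bottle with a bulb (414,288). The clear one fits.
- **Powder vial:** the lone small vial (549,312) or the carton vials at (580,190). The lone one fits, because the carton stays.

I'll confirm these in one enlarged crop.

Run:
```python
from h import *
t=arm.grab_frame("top"); s=arm.grab_frame("side")
save(s,"crop",(200,125,230,210),2.8)
C={}
for n,d in (("top",t),("side",s)):
    W=world(d).reshape(-1,3); W=W[~np.isnan(W[:,0])]; 
    tab=W[(W[:,0]>480)&(W[:,0]<540)&(abs(W[:,1])<100)]; print(n,"table",np.median(tab[:,2]))
    C[n]=W
    for nm,x,y,h in (("pow",385,-331,40),("dil",431,69,72),("multi",440,193,54)):
        p=W[(np.hypot(W[:,0]-x,W[:,1]-y)<35)]
        q=p[p[:,2]>h-5]; b=p[p[:,2]>6]
        print(nm,len(q),"cap mean",q.mean(0).round(1),"bbox mid",((b.min(0)+b.max(0))/2).round(1),b.min(0).round(),b.max(0).round())
    for nm,x,y,lim in (("big",390,325,3.5),("slim",422,-191,3.5)):
        p=W[(abs(W[:,0]-x)<90)&(abs(W[:,1]-y)<35)&(W[:,2]>lim)&(W[:,2]<25)]
        vx,vy,x0,y0=cv2.fitLine(p[:,:2].astype(np.float32),cv2.DIST_HUBER,0,.01,.01).ravel()
        if vx<0: vx,vy=-vx,-vy
        a=(p[:,0]-x0)*vx+(p[:,1]-y0)*vy; c=-(p[:,0]-x0)*vy+(p[:,1]-y0)*vx
        print(nm,"ang",round(float(np.degrees(np.arctan2(vy,vx))),1),"ends",(x0+a.min()*vx).round(1),(y0+a.min()*vy).round(1),(x0+a.max()*vx).round(1),(y0+a.max()*vy).round(1),"len",round(float(np.ptp(a)),1))
        for k in np.arange(a.min(),a.max(),10):
            m=(a>=k)&(a<k+10); 
            if m.any(): print(int(k-a.min()),round(float(np.ptp(c[m])),1),round(float(p[m,2].max()),1),end=" | ")
        print()
    for nm,x,y in (("tray",649,177),("dish",645,-178)):
        p=W[(abs(W[:,0]-x)<95)&(abs(W[:,1]-y)<132)&(W[:,2]>(12 if nm=="tray" else 20))]
        r=cv2.minAreaRect(p[:,:2].astype(np.float32)); print(nm,[np.round(v,1) for v in r], "zmax",p[:,2].max().round())
```

```text
top table 0.3129177407402832
pow 36 cap mean [ 385.2 -330.    40.2] bbox mid [ 378.1 -332.6   26.3] [ 352. -353.    6.] [ 404. -312.   47.]
dil 37 cap mean [432.5  70.4  71.6] bbox mid [431.2  79.   41.6] [420.  59.   6.] [442.  99.  77.]
multi 57 cap mean [440.1 194.7  54. ] bbox mid [443.2 192.6  32.9] [418. 164.   6.] [469. 221.  60.]
big ang 9.7 ends 308.5 311.8 479.5 341.1 len 173.5
0 50.3 5.8 | 10 7.1 6.0 | 20 40.2 6.7 | 30 46.3 13.9 | 40 69.7 16.8 | 50 60.4 18.4 | 60 59.9 20.5 | 70 38.0 16.4 | 80 31.2 16.4 | 90 27.4 16.5 | 100 47.9 18.1 | 110 69.2 18.6 | 120 40.7 17.4 | 130 39.9 12.0 | 140 45.4 12.3 | 150 63.4 13.5 | 160 34.0 13.7 | 170 16.1 5.6 | 
slim ang 2.4 ends 334.7 -194.9 512.1 -187.4 len 177.5
0 43.1 7.4 | 10 56.1 6.6 | 20 56.5 7.6 | 30 64.9 13.0 | 40 59.9 10.4 | 50 56.2 12.5 | 60 62.2 15.3 | 70 53.2 13.6 | 80 59.7 13.5 | 90 47.5 12.6 | 100 63.0 15.1 | 110 60.4 12.8 | 120 65.9 8.3 | 130 47.5 9.6 | 140 68.6 7.4 | 150 63.2 7.9 | 160 63.3 6.7 | 170 31.4 5.5 | 
tray [array([646.6, 176.6]), array([155., 223.]), np.float64(6.0)] zmax 31.0
dish [array([ 635.5, -176.6]), array
[... 359 characters left out ...]
177.   6.] [457. 209.  57.]
big ang 11.2 ends 338.1 314.4 469.5 340.3 len 133.9
0 14.4 14.5 | 10 28.2 17.1 | 20 39.9 16.8 | 30 12.1 16.9 | 40 12.9 18.3 | 50 12.5 16.0 | 60 13.4 16.2 | 70 9.8 17.3 | 80 13.7 16.8 | 90 6.0 14.1 | 100 40.4 13.2 | 110 6.5 11.7 | 120 8.0 12.3 | 130 0.8 9.8 | 
slim ang 6.0 ends 333.6 -201.3 484.3 -185.4 len 151.5
0 0.0 4.1 | 30 8.3 9.4 | 40 18.6 10.1 | 50 7.1 10.9 | 60 8.3 11.5 | 70 19.8 10.7 | 80 8.2 11.8 | 90 6.4 10.4 | 100 25.4 10.9 | 110 8.3 10.1 | 120 7.5 8.6 | 130 6.8 9.1 | 140 4.9 7.9 | 150 0.0 6.0 | 
tray [array([644.9, 178.2]), array([152.9, 226.2]), np.float64(5.6)] zmax 26.0
dish [array([ 635.8, -175.5]), array([143. , 248.2]), np.float64(7.0)] zmax 36.0
```

View pics/crop.png

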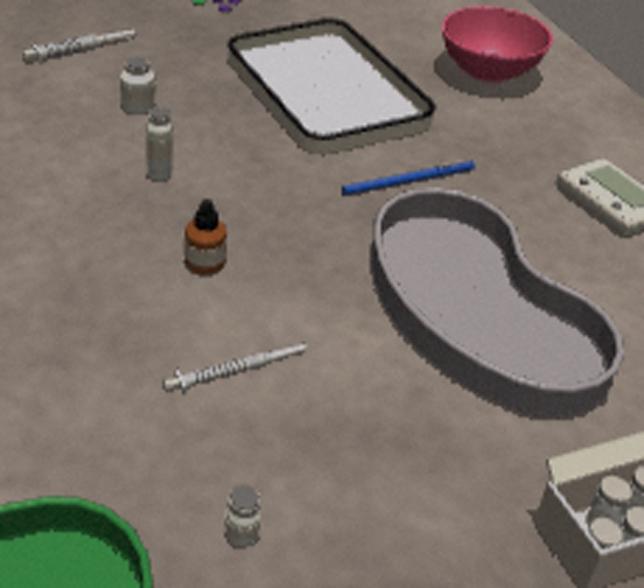

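The crop confirms it: clear wide vial (138,85), tall vial (160,145), amber dropper (205,240), slim syringe (235,367), lone small vial (242,517), steel dish (490,290), green dish at bottom left (not meant) and carton at bottom right. I'll go to the powder vial first, moving around the base.

```bash
python3 -m pendant '[0,0,-0.14,0.034,-0.031,0,1, 0,0,-0.28,0.068,-0.063,0,1, 0,0,-0.42,0.102,-0.094,0,1, 0,0,-0.56,0.136,-0.126,0,0.5, 0,0,-0.7,0.17,-0.157,0,0.5]' 30
python3 -m pendant '[0,0,-0.14,0.024,-0.042,0,0.5, 0,0,-0.28,0.048,-0.084,0,0.5, 0,0,-0.42,0.072,-0.126,0,0.5, 0,0,-0.56,0.096,-0.168,0,0.5, 0,0,-0.7,0.12,-0.21,0,0.5]'
```

```text
time: 1.6
position: [403.7, 448.4, 231.6]
ee_rot: [-0.0, 0.511, 0.86, 0.0]
ft_force: [0.2, -0.6, -1.2]
finger_gap: 0.691
grip_force: 0.0
time: 2.1
position: [523.2, 238.2, 231.7]
ee_rot: [-0.0, 0.774, 0.633, 0.0]
ft_force: [1.4, 0.4, 0.3]
finger_gap: 0.501
grip_force: 0.0
```

```bash
python3 -m pendant '[0,0,-0.13,0.004,-0.048,0,0.5, 0,0,-0.26,0.008,-0.096,0,0.5, 0,0,-0.39,0.01,-0.144,0,0.5, 0,0,-0.52,0.006,-0.192,0,0.5, 0,0,-0.64,0,-0.24,0,0.5]'
python3 -m pendant '[0,0,-0.13,-0.008,-0.045,-0.02,0.5, 0,0,-0.26,-0.02,-0.09,-0.04,0.5, 0,0,-0.39,-0.032,-0.135,-0.06,0.5, 0,0,-0.52,-0.045,-0.18,-0.08,0.5, 0,0,-0.63,-0.06,-0.22,-0.1,0.5]'
python3 -m pendant '[0,0,0,-0.02,-0.025,0,0.5, 0,0,0,-0.04,-0.05,0,0.5, 0,0,0,-0.06,-0.08,0,0.5, 0,0,0,-0.077,-0.108,0,0.5, 0,0,0,-0.077,-0.108,0,0.5]'
python3 - <<'E'
from h import *
d=arm.grab_frame("side"); W=world(d); p0=arm.sense()["position"]; print(p0, arm.sense()["ee_rot"])
W=W.reshape(-1,3); p=W[(np.abs(W[:,:2]-np.array(p0[:2])).max(1)<70)&(W[:,2]>60)&(W[:,2]<260)]
print(len(p))
for lo in range(110,200,4):
    q=p[(p[:,2]>=lo)&(p[:,2]<lo+4)]
    if len(q): print(lo,len(q),q[:,:2].min(0).round(),q[:,:2].max(0).round())
save(d,"grip",(150,150,256,192),2.5)
E
```

```text
time: 2.6
position: [522.3, -2.0, 231.5]
ee_rot: [-0.0, 0.934, 0.357, 0.0]
ft_force: [0.7, 0.7, -0.2]
finger_gap: 0.498
grip_force: 0.0
time: 3.1
position: [462.2, -221.8, 131.2]
ee_rot: [0.0, 0.999, 0.05, 0.001]
ft_force: [1.0, 0.3, -0.6]
finger_gap: 0.499
grip_force: 0.0
time: 3.6
position: [382.7, -331.9, 131.8]
ee_rot: [0.001, 0.999, 0.05, 0.0]
ft_force: [-0.1, 0.1, -0.3]
finger_gap: 0.501
grip_force: 0.0
[ 384.19280943 -329.8307028   131.56504433] [2.10290335e-04 9.98712239e-01 5.07325045e-02 1.80777364e-04]
1851
130 1 [ 385. -308.] [ 385. -308.]
134 20 [ 372. -360.] [ 390. -308.]
138 32 [ 370. -364.] [ 393. -306.]
142 37 [ 369. -366.] [ 392. -305.]
146 46 [ 369. -366.] [ 394. -306.]
150 39 [ 369. -367.] [ 393. -305.]
154 39 [ 369. -366.] [ 393. -305.]
158 34 [ 369. -367.] [ 392. -303.]
162 30 [ 369. -366.] [ 381. -305.]
166 22 [ 369. -364.] [ 381. -305.]
170 25 [ 369. -363.] [ 381. -303.]
174 15 [ 368. -367.] [ 379. -306.]
178 45 [ 366. -383.] [ 391. -285.]
182 63 [ 365. -385.] [ 399. -279.]
186 77 [ 365. -387.] [ 400. -280.]
190 42 [ 366. -388.] [ 401. -279.]
194 45 [ 365. -389.] [ 400. -279.]
198 83 [ 364. -389.] [ 400. -274.]
```

View pics/grip.png

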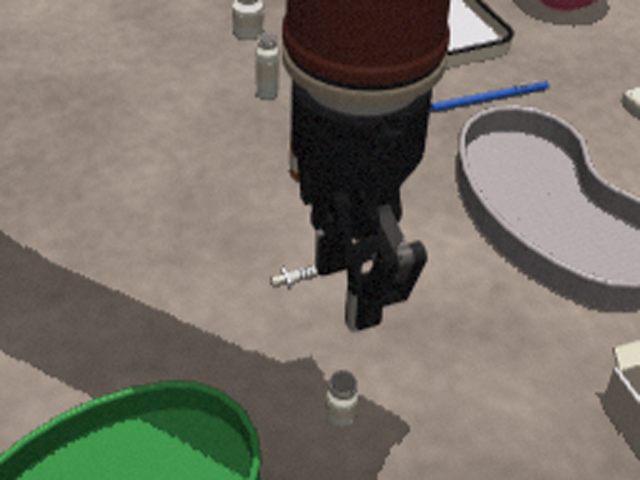

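The gripper hangs above the small vial (342,395 in the crop), and at half opening its tips are 2–3 mm above TCP height. Picking it up.

```bash
python3 -m pendant '[0,0,0,0.001,0,-0.04,0.5, 0,0,0,0.001,0,-0.08,0.5, 0,0,0,0.001,0,-0.11,0.5, 0,0,0,0.001,0,-0.122,0.5, 0,0,0,0.001,0,-0.127,0.5]'
python3 -m pendant '[0,0,0,0,0,0,0.1, 0,0,0,0,0,0,0.1, 0,0,0,0,0,0,0.1, 0,0,0,0,0,0,0.1, 0,0,0,0,0,0,0.1]' 25
```

```text
time: 4.15
position: [386.5, -327.2, 3.6]
ee_rot: [-0.0, 0.999, 0.053, -0.001]
ft_force: [0.5, -0.1, 0.3]
finger_gap: 0.504
grip_force: 0.0
time: 4.65
position: [387.4, -328.4, 5.4]
ee_rot: [0.0, 0.999, 0.053, 0.001]
ft_force: [-0.1, 1.4, 8.2]
finger_gap: 0.247
grip_force: 25.6
```

```bash
python3 -m pendant '[0,0,0,0,0,0.01,0.1, 0,0,0,0,0,0.04,0.1, 0,0,0,0,0,0.08,0.1, 0,0,0,0.015,0.015,0.115,0.1, 0,0,0,0.04,0.04,0.13,0.1]'
python3 -m pendant '[0,0,0,0.03,0.032,0,0.1, 0,0,0,0.06,0.064,0,0.1, 0,0,0,0.09,0.1,0,0.1, 0,0,0,0.12,0.14,0,0.1, 0,0,0,0.14,0.18,0,0.1]'
python3 -m pendant '[0,0,0,0.02,0.04,0,0.1, 0,0,0,0.04,0.08,0,0.1, 0,0,0,0.06,0.12,0,0.1, 0,0,0,0.08,0.16,0,0.1, 0,0,0,0.09,0.2,0,0.1]'
```

```text
time: 5.15
position: [426.3, -290.5, 138.1]
ee_rot: [0.001, 0.999, 0.05, 0.002]
ft_force: [0.8, -0.6, -0.5]
finger_gap: 0.245
grip_force: 24.9
time: 5.65
position: [568.1, -106.2, 135.2]
ee_rot: [0.0, 0.999, 0.053, 0.001]
ft_force: [-0.6, -1.1, -0.2]
finger_gap: 0.248
grip_force: 24.9
time: 6.15
position: [657.5, 93.7, 135.1]
ee_rot: [0.0, 0.999, 0.053, 0.0]
ft_force: [0.4, -0.6, 0.0]
finger_gap: 0.243
grip_force: 24.9
```

```bash
python3 -m pendant '[0,0,0,0.008,0.045,0,0.1, 0,0,0,0.016,0.09,0,0.1, 0,0,0,0.022,0.125,0,0.1, 0,0,0,0.0235,0.139,-0.01,0.1, 0,0,0,0.0235,0.139,-0.04,0.1]'
python3 -m pendant '[0,0,0,0,0,-0.035,0.1, 0,0,0,0,0,-0.06,0.1, 0,0,0,0,0,-0.075,0.1, 0,0,0,0,0,-0.083,0.1, 0,0,0,0,0,-0.086,0.1]'
python3 -m pendant '[0,0,0,0,0,0,0.1, 0,0,0,0,0,0,0.35, 0,0,0,0,0,0,0.4, 0,0,0,0,0,0,0.4, 0,0,0,0,0,0.01,0.4]'
python3 -m pendant '[0,0,0,0,0,0.03,0.4, 0,0,0,0,0,0.07,0.4, 0,0,0,0,0,0.11,0.4, 0,0,0,-0.03,-0.03,0.115,0.4, 0,0,0,-0.07,-0.06,0.115,0.4]'
```

```text
time: 6.65
position: [681.5, 234.9, 96.9]
ee_rot: [-0.001, 0.998, 0.055, 0.002]
ft_force: [-0.2, 0.5, -1.1]
finger_gap: 0.245
grip_force: 24.9
time: 7.15
position: [680.1, 230.6, 8.5]
ee_rot: [0.0, 0.999, 0.053, -0.0]
ft_force: [-6.4, -3.2, 12.6]
finger_gap: 0.245
grip_force: 26.1
time: 7.65
position: [679.2, 230.9, 17.6]
ee_rot: [0.0, 0.999, 0.053, -0.001]
ft_force: [0.3, -0.2, -0.4]
finger_gap: 0.4
grip_force: 0.0
time: 8.15
position: [611.6, 170.5, 136.1]
ee_rot: [-0.0, 0.999, 0.053, 0.003]
ft_force: [1.4, -1.0, 1.5]
finger_gap: 0.399
grip_force: 0.0
```

```bash
python3 -m pendant '[0,0,0,-0.04,-0.023,0,0.5, 0,0,0,-0.08,-0.046,0,0.5, 0,0,0,-0.12,-0.069,0,0.5, 0,0,0,-0.16,-0.091,0,0.5, 0,0,0,-0.178,-0.101,0,0.5]'
python3 -m pendant '[0,0,0,0,0,-0.035,0.5, 0,0,0,0,0,-0.07,0.5, 0,0,0,0,0,-0.095,0.5, 0,0,0,0,0,-0.109,0.5, 0,0,0,0,0,-0.113,0.5]'
python3 -m pendant '[0,0,0,0,0,0,0.1, 0,0,0,0,0,0,0.1, 0,0,0,0,0,0,0.1, 0,0,0,0,0,0,0.1, 0,0,0,0,0,0,0.1]' 25
python3 - <<'E'
from h import *
s=arm.sense(); print(s["position"],s["qpos"])
d=arm.grab_frame("top"); W=world(d).reshape(-1,3)
p=W[(np.hypot(W[:,0]-680,W[:,1]-231)<25)&(W[:,2]>32)]; print("powder cap",p.mean(0),len(p))
E
```

```text
time: 8.65
position: [429.1, 68.1, 133.0]
ee_rot: [-0.001, 0.999, 0.052, -0.001]
ft_force: [1.2, 0.5, -0.2]
finger_gap: 0.493
grip_force: 0.0
time: 9.15
position: [431.4, 69.5, 19.6]
ee_rot: [0.0, 0.999, 0.053, -0.001]
ft_force: [-0.0, -0.3, -0.2]
finger_gap: 0.502
grip_force: 0.0
time: 9.65
position: [432.6, 70.3, 21.0]
ee_rot: [-0.001, 0.999, 0.053, 0.001]
ft_force: [-1.5, 0.0, 8.5]
finger_gap: 0.277
grip_force: 25.2
[432.56685337  70.31692344  20.98375872] [-1.06216085  0.18497972  0.86874765  2.21557018 -0.19554021  0.81417575
 -1.53184291]
powder cap [677.62824542 228.60122708  41.13361653] 38
```

```bash
python3 -m pendant '[0,0,0,0,0,0.01,0.1, 0,0,0,0,0,0.04,0.1, 0,0,0,0,0,0.07,0.1, 0,0,0,0.015,0,0.095,0.1, 0,0,0,0.045,0.01,0.1,0.1]'
python3 -m pendant '[0,0,0,0.04,0.01,0,0.1, 0,0,0,0.085,0.02,0,0.1, 0,0,0,0.13,0.03,0,0.1, 0,0,0,0.17,0.042,0,0.1, 0,0,0,0.2,0.05,0,0.1]'
python3 -m pendant '[0,0,0,0.012,0.002,-0.02,0.1, 0,0,0,0.0135,0.002,-0.05,0.1, 0,0,0,0.0135,0.002,-0.078,0.1, 0,0,0,0.0135,0.002,-0.092,0.1, 0,0,0,0.0135,0.002,-0.0965,0.1]'
python3 -m pendant '[0,0,0,0,0,0,0.1, 0,0,0,0,0,0,0.35, 0,0,0,0,0,0,0.4, 0,0,0,0,0,0,0.4, 0,0,0,0,0,0.01,0.4]'
python3 -m pendant '[0,0,0,0,0,0.03,0.4, 0,0,0,0,0,0.06,0.4, 0,0,0,0,0,0.09,0.4, 0,0,0,-0.03,0.02,0.095,0.4, 0,0,0,-0.07,0.04,0.095,0.4]'
python3 - <<'E'
from h import *
print(arm.sense()["position"],arm.sense()["ee_rot"])
for c in ("top","side"):
    d=arm.grab_frame(c); W=world(d)
    p=W.reshape(-1,3);q=p[(np.hypot(p[:,0]-690,p[:,1]-132)<25)&(p[:,2]>64)&(p[:,2]<80)]; print("dil cap",q.mean(0),len(q))
    for n,L in (("big_syringe_center",50),("slim_syringe_center",48)):
        for o in arm.outline_of(n,d)[:1]:
            q=W[o["region"]]; q=q[(q[:,2]>2)&(q[:,2]<20)]; 
            if len(q)<10: continue
            vx,vy,x0,y0=cv2.fitLine(q[:,:2].astype(np.float32),cv2.DIST_HUBER,0,.01,.01).ravel()
            if vx<0: vx,vy=-vx,-vy
            a=(q[:,0]-x0)*vx+(q[:,1]-y0)*vy; lo,hi=np.percentile(a,[1,99])
            print(c,n,o["conf"],np.degrees(np.arctan2(vy,vx)).round(1),"thumb",(x0+lo*vx).round(),(y0+lo*vy).round(),"len",hi-lo,"mid",(x0+(lo+L)*vx).round(1),(y0+(lo+L)*vy).round(1))
E
```

```text
time: 10.2
position: [477.8, 79.9, 124.0]
ee_rot: [-0.003, 0.999, 0.052, 0.002]
ft_force: [0.9, 0.2, -0.3]
finger_gap: 0.273
grip_force: 24.8
time: 10.7
position: [678.8, 131.0, 120.3]
ee_rot: [0.0, 0.999, 0.053, -0.0]
ft_force: [0.6, -0.4, 0.5]
finger_gap: 0.273
grip_force: 24.8
time: 11.2
position: [689.5, 132.0, 24.0]
ee_rot: [0.0, 0.999, 0.053, -0.001]
ft_force: [-7.0, 0.7, 15.5]
finger_gap: 0.274
grip_force: 26.1
time: 11.7
position: [689.6, 132.0, 33.1]
ee_rot: [0.0, 0.999, 0.053, -0.001]
ft_force: [-0.6, -0.1, 0.1]
finger_gap: 0.399
grip_force: 0.0
time: 12.2
position: [621.9, 171.1, 131.2]
ee_rot: [-0.0, 0.999, 0.052, 0.002]
ft_force: [-0.1, 1.3, 0.9]
finger_gap: 0.4
grip_force: 0.0
[621.93770227 171.05947325 131.23388478] [-8.30899646e-05  9.98668956e-01  5.15374115e-02  2.05047183e-03]
dil cap [692.46455931 128.15013988  74.07586585] 22
top slim_syringe_center 0.44 5.9 thumb 377.0 -196.0 len 68.88476524909782 mid 424.5 -190.8
dil cap [688.52014692 129.70842331  72.4571897 ] 38
side big_syringe_center 0.52 11.8 thumb 341.0 315.0 len 115.18859618159614 mid 389.5 325.1
side slim_syringe_center 0.72 6.1 thumb 369.0 -198.0 len 110.42357707458662 mid 417.2 -192.5
```

```bash
python3 -m pendant '[0,0,0.02,-0.04,0.026,0,0.4, 0,0,0.04,-0.08,0.052,0,0.4, 0,0,0.06,-0.12,0.079,0,0.4, 0,0,0.08,-0.16,0.105,0,0.4, 0,0,0.095,-0.19,0.125,0,0.4]'
python3 -m pendant '[0,0,0,-0.03,0.02,-0.02,0.4, 0,0,0,-0.0425,0.0275,-0.06,0.4, 0,0,0,-0.0425,0.0275,-0.1,0.4, 0,0,0,-0.0425,0.0275,-0.12,0.4, 0,0,0,-0.0425,0.0275,-0.1265,0.4]'
python3 -m pendant '[0,0,0,0,0,0,0.05, 0,0,0,0,0,0,0.05, 0,0,0,0,0,0,0.05, 0,0,0,0,0,0,0.05, 0,0,0,0,0,0,0.05]' 25
```

```text
time: 13.0
position: [429.5, 297.6, 129.0]
ee_rot: [-0.0, 0.995, 0.1, 0.0]
ft_force: [-0.7, 0.5, -0.9]
finger_gap: 0.402
grip_force: 0.0
time: 13.5
position: [388.4, 322.7, 0.5]
ee_rot: [0.002, 0.995, 0.099, -0.001]
ft_force: [0.8, 0.0, -0.6]
finger_gap: 0.395
grip_force: 0.0
time: 14.0
position: [388.3, 324.9, 3.0]
ee_rot: [-0.001, 0.995, 0.1, 0.0]
ft_force: [-0.2, -0.3, 4.1]
finger_gap: 0.164
grip_force: 30.3
```

```bash
python3 -m pendant '[0,0,0,0,0,0.01,0.05, 0,0,0,0,0,0.04,0.05, 0,0,0,0,0,0.08,0.05, 0,0,0.1,0.015,-0.01,0.11,0.05, 0,0,0.2,0.04,-0.03,0.12,0.05]'
python3 -m pendant '[0,0,0.13,0.03,-0.02,0,0.05, 0,0,0.26,0.06,-0.04,0,0.05, 0,0,0.39,0.09,-0.065,0,0.05, 0,0,0.52,0.12,-0.09,0,0.05, 0,0,0.65,0.15,-0.11,0,0.05]'
python3 -m pendant '[0,0,0.13,0.02,-0.015,0,0.05, 0,0,0.26,0.035,-0.025,0,0.05, 0,0,0.39,0.04,-0.028,0,0.05, 0,0,0.52,0.04,-0.028,0,0.05, 0,0,0.626,0.04,-0.028,0,0.05]'
python3 - <<'E'
from h import *
d=arm.grab_frame("side"); s=arm.sense(); print(s["position"],s["ee_rot"],s["finger_gap"])
save(d,"syr",(230,60,200,150),4)
E
```

```text
time: 14.5
position: [428.5, 296.8, 126.1]
ee_rot: [-0.002, 0.979, 0.203, 0.001]
ft_force: [0.0, 0.5, -0.9]
finger_gap: 0.163
grip_force: 29.8
time: 15.0
position: [579.2, 182.7, 123.2]
ee_rot: [0.0, 0.864, 0.504, 0.0]
ft_force: [0.5, -0.3, -0.2]
finger_gap: 0.166
grip_force: 29.8
time: 15.5
position: [618.2, 155.8, 123.1]
ee_rot: [0.0, 0.667, 0.745, -0.0]
ft_force: [0.1, 0.2, -0.3]
finger_gap: 0.163
grip_force: 29.8
[618.21090514 155.97210968 123.24347944] [3.64003778e-04 6.64883535e-01 7.46946952e-01 5.92373463e-05] 0.16510900135463902
```

View pics/syr.png

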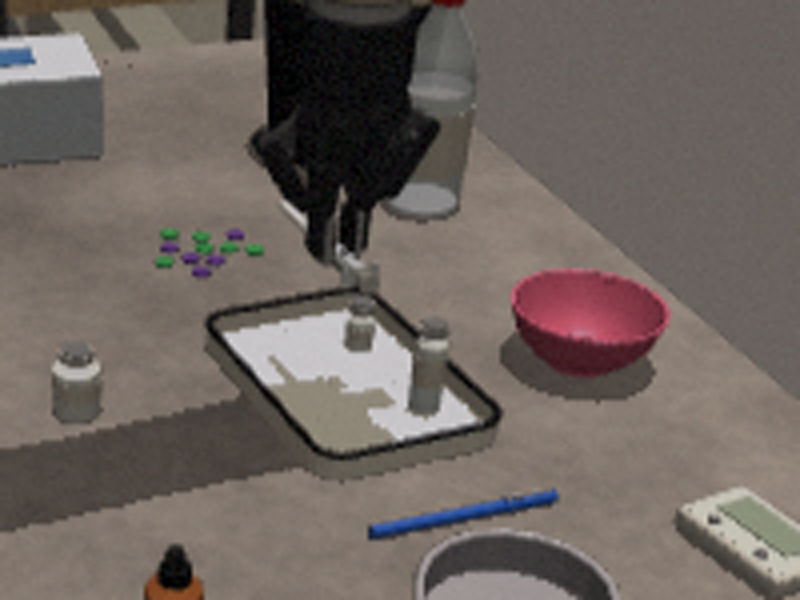

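Both vials stand upright in the tray, at (360,325) and (428,370). The syringe is held level above the tray with its thumb plate toward the camera at (362,275). Setting it down.

```bash
python3 -m pendant '[0,0,0,0,0,-0.035,0.05, 0,0,0,0,0,-0.07,0.05, 0,0,0,0,0,-0.098,0.05, 0,0,0,0,0,-0.111,0.05, 0,0,0,0,0,-0.1155,0.05]'
python3 -m pendant '[0,0,0,0,0,0,0.05, 0,0,0,0,0,0,0.25, 0,0,0,0,0,0,0.3, 0,0,0,0,0,0,0.3, 0,0,0,0,0,0.015,0.3]'
python3 -m pendant '[0,0,0,0,0,0.03,0.3, 0,0,0,0,0,0.07,0.3, 0,0,0,0,0,0.1,0.5, 0,0,-0.12,-0.03,0,0.105,0.5, 0,0,-0.24,-0.07,0,0.105,0.5]'
python3 - <<'E'
from h import *
print(arm.sense()["position"],arm.sense()["ee_rot"])
d=arm.grab_frame("side"); save(d,"tray1",(270,110,120,90),5)
W=world(d).reshape(-1,3)
for n,x,y,h in (("multi",440,193.5,50),("pow",679,230,36),("dil",690,131,67)):
    q=W[(np.hypot(W[:,0]-x,W[:,1]-y)<25)&(W[:,2]>h)&(W[:,2]<h+10)]; print(n,q.mean(0).round(1),len(q))
E
```

```text
time: 16.05
position: [617.4, 156.3, 6.1]
ee_rot: [-0.0, 0.669, 0.743, -0.001]
ft_force: [0.2, 0.5, -0.7]
finger_gap: 0.166
grip_force: 29.8
time: 16.55
position: [616.8, 156.3, 21.0]
ee_rot: [-0.001, 0.669, 0.744, -0.001]
ft_force: [0.1, -0.8, -0.5]
finger_gap: 0.302
grip_force: 0.0
time: 17.05
position: [549.6, 156.1, 129.6]
ee_rot: [0.001, 0.755, 0.656, 0.002]
ft_force: [-0.3, -0.4, 0.5]
finger_gap: 0.497
grip_force: 0.0
[549.58303777 156.11052333 129.57710081] [0.00088939 0.75492303 0.65580948 0.00208699]
multi [439.7 194.7  54. ] 37
pow [677.2 227.6  42. ] 27
dil [688.4 130.1  72.8] 34
```

View pics/tray1.png

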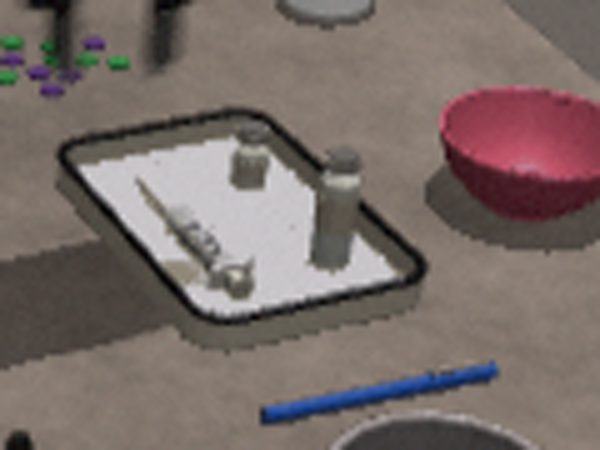

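The tray kit is done: both vials upright at (250,155) and (333,205), and the syringe flat and lengthwise at (195,235). Now the multidose vial.

```bash
python3 -m pendant '[0,0,-0.13,-0.03,0.01,0,0.7, 0,0,-0.26,-0.06,0.02,0,0.7, 0,0,-0.39,-0.09,0.03,0,0.7, 0,0,-0.52,-0.1075,0.038,0,0.7, 0,0,-0.65,-0.1075,0.038,0,0.7]'
python3 -m pendant '[0,0,-0.13,0,0,-0.01,0.7, 0,0,-0.26,0,0,-0.02,0.7, 0,0,-0.39,0,0,-0.03,0.7, 0,0,-0.52,0,0,-0.04,0.7, 0,0,-0.668,0,0,-0.05,0.7]'
python3 -m pendant '[0,0,0,0,0,-0.02,0.7, 0,0,0,0,0,-0.045,0.7, 0,0,0,0,0,-0.062,0.7, 0,0,0,0,0,-0.068,0.7, 0,0,0,0,0,-0.069,0.7]'
python3 -m pendant '[0,0,0,0,0,0,0.3, 0,0,0,0,0,0,0.3, 0,0,0,0,0,0,0.3, 0,0,0,0,0,0,0.3, 0,0,0,0,0,0,0.3]' 25
python3 -c 'from plant import arm; print(arm.sense()["qpos"])'
```

```text
time: 17.6
position: [438.3, 195.9, 127.7]
ee_rot: [-0.001, 0.924, 0.382, -0.0]
ft_force: [1.3, -0.1, 0.9]
finger_gap: 0.699
grip_force: 0.0
time: 18.1
position: [440.8, 194.5, 77.5]
ee_rot: [-0.001, 0.998, 0.056, 0.0]
ft_force: [0.7, -0.3, -0.1]
finger_gap: 0.699
grip_force: 0.0
time: 18.6
position: [440.6, 194.3, 8.1]
ee_rot: [0.0, 0.998, 0.059, -0.0]
ft_force: [-0.1, 0.6, 0.6]
finger_gap: 0.701
grip_force: 0.0
time: 19.1
position: [441.2, 195.0, 9.0]
ee_rot: [-0.001, 0.998, 0.059, 0.001]
ft_force: [-1.0, -0.8, 5.9]
finger_gap: 0.413
grip_force: 24.5
[-1.18289605  0.3058143   0.76325278  2.12147696 -0.29114932  0.81562193
 -1.69309731]
```

```bash
python3 -m pendant '[0,0,0,0,0,0.01,0.3, 0,0,0,0,0,0.04,0.3, 0,0,0,0,0,0.08,0.3, 0,0,0,0.015,-0.01,0.112,0.3, 0,0,0,0.045,-0.03,0.12,0.3]'
python3 -m pendant '[0,0,0,0.035,-0.03,0,0.3, 0,0,0,0.06,-0.07,0,0.3, 0,0,0,0.08,-0.11,0,0.3, 0,0,0,0.1,-0.15,0,0.3, 0,0,0,0.12,-0.19,0,0.3]'
python3 -m pendant '[0,0,0,0.02,-0.04,0,0.3, 0,0,0,0.036,-0.07,0,0.3, 0,0,0,0.043,-0.0825,-0.01,0.3, 0,0,0,0.043,-0.0825,-0.035,0.3, 0,0,0,0.043,-0.0825,-0.065,0.3]'
python3 -m pendant '[0,0,0,0,0,-0.025,0.3, 0,0,0,0,0,-0.042,0.3, 0,0,0,0,0,-0.049,0.3, 0,0,0,0,0,-0.0515,0.3, 0,0,0,0,0,-0.0515,0.3]'
python3 -m pendant '[0,0,0,0,0,0,0.5, 0,0,0,0,0,0,0.55, 0,0,0,0,0,0,0.55, 0,0,0,0,0,0.01,0.55, 0,0,0,0,0,0.04,0.55]'
python3 -m pendant '[0,0,0,0,0,0.04,0.55, 0,0,0,0,0,0.08,0.45, 0,0,0,-0.03,-0.01,0.08,0.4, 0,0,0,-0.075,-0.025,0.08,0.4, 0,0,0,-0.12,-0.04,0.08,0.4]'
python3 - <<'E'
from h import *
print(arm.sense()["position"],arm.sense()["ee_rot"])
d=arm.grab_frame("side"); W=world(d); p=W.reshape(-1,3)
q=p[(np.hypot(p[:,0]-648,p[:,1]+108)<25)&(p[:,2]>48)&(p[:,2]<62)]; print("multi",q.mean(0).round(1),len(q))
q=p[(abs(p[:,0]-640)<95)&(abs(p[:,1]+178)<132)&(p[:,2]>20)&(p[:,2]<37)]; print(cv2.minAreaRect(q[:,:2].astype(np.float32)))
o=arm.outline_of("slim_syringe_center",d)[0]; q=W[o["region"]]; q=q[(q[:,2]>2)&(q[:,2]<16)]
vx,vy,x0,y0=cv2.fitLine(q[:,:2].astype(np.float32),cv2.DIST_HUBER,0,.01,.01).ravel()
a=(q[:,0]-x0)*vx+(q[:,1]-y0)*vy
for k in np.percentile(a,[0,1,99,100]): print((x0+k*vx).round(1),(y0+k*vy).round(1))
print(np.degrees(np.arctan2(vy,vx)))
save(d,"dish1",(240,150,200,150),4)
E
```

```text
time: 19.6
position: [486.4, 166.8, 132.3]
ee_rot: [-0.003, 0.998, 0.061, 0.002]
ft_force: [0.9, 0.5, -0.3]
finger_gap: 0.415
grip_force: 25.3
time: 20.1
position: [606.2, -27.1, 129.0]
ee_rot: [-0.0, 0.998, 0.06, 0.0]
ft_force: [0.7, 0.7, -0.2]
finger_gap: 0.412
grip_force: 25.3
time: 20.6
position: [649.6, -109.2, 64.2]
ee_rot: [0.0, 0.998, 0.059, 0.001]
ft_force: [-0.1, -0.0, -0.9]
finger_gap: 0.412
grip_force: 25.3
time: 21.1
position: [649.0, -108.1, 12.6]
ee_rot: [-0.0, 0.998, 0.059, 0.0]
ft_force: [1.0, -0.5, -0.7]
finger_gap: 0.416
grip_force: 25.3
time: 21.6
position: [646.8, -107.5, 49.9]
ee_rot: [-0.0, 0.998, 0.059, -0.002]
ft_force: [1.1, 0.8, 0.3]
finger_gap: 0.554
grip_force: 0.0
time: 22.1
position: [527.4, -148.8, 131.9]
ee_rot: [0.0, 0.998, 0.06, 0.0]
ft_force: [-0.0, -0.5, 1.9]
finger_gap: 0.403
grip_force: 0.0
[ 527.44192087 -148.7711867   131.88257376] [1.80125384e-04 9.98224656e-01 5.95597871e-02 3.66836932e-04]
multi [ 646.7 -110.6   55.6] 82
((635.2611083984375, -174.88223266601562), (141.02874755859375, 248.64756774902344), 6.714326858520508)
368.8 -197.6
370.0 -197.5
480.4 -186.0
481.2 -185.9
5.9252
```

View pics/dish1.png

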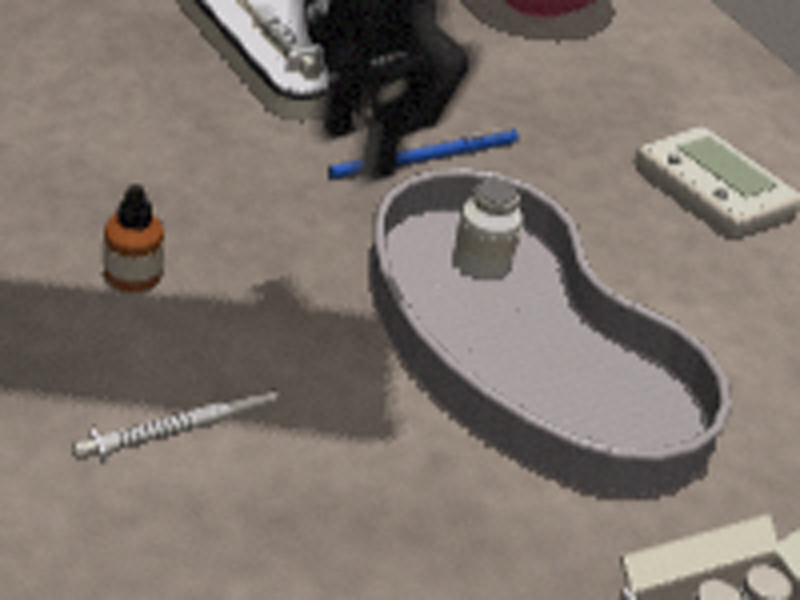

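The wide vial stands upright in the dish at (487,230), and the slim syringe lies at (175,425), still clear. Picking it up.

```bash
python3 -m pendant '[0,0,0,-0.04,-0.016,0,0.4, 0,0,0,-0.08,-0.032,-0.01,0.4, 0,0,0,-0.105,-0.042,-0.03,0.35, 0,0,-0.01,-0.113,-0.045,-0.06,0.3, 0,0,-0.01,-0.113,-0.045,-0.09,0.3]'
python3 -m pendant '[0,0,0,0,0,-0.02,0.3, 0,0,0,0,0,-0.032,0.3, 0,0,0,0,0,-0.038,0.3, 0,0,0,0,0,-0.04,0.3, 0,0,0,0,0,-0.04,0.3]'
python3 -m pendant '[0,0,0,0,0,0,0, 0,0,0,0,0,0,0, 0,0,0,0,0,0,0, 0,0,0,0,0,0,0, 0,0,0,0,0,0,0]' 25
```

```text
time: 22.7
position: [415.2, -193.3, 41.5]
ee_rot: [-0.001, 0.999, 0.053, 0.002]
ft_force: [1.5, 0.6, 1.1]
finger_gap: 0.301
grip_force: 0.0
time: 23.2
position: [415.9, -193.2, 1.8]
ee_rot: [0.0, 0.999, 0.054, 0.0]
ft_force: [0.3, -0.4, -0.5]
finger_gap: 0.298
grip_force: 0.0
time: 23.7
position: [416.1, -193.1, 2.1]
ee_rot: [-0.0, 0.999, 0.054, 0.001]
ft_force: [-1.3, -0.1, 7.2]
finger_gap: 0.095
grip_force: 28.3
```

```bash
python3 -m pendant '[0,0,0,0,0,0.01,0, 0,0,0,0,0,0.04,0, 0,0,0,0,0,0.08,0, 0,0,0.1,0.01,0,0.115,0, 0,0,0.2,0.035,0,0.12,0]'
python3 -m pendant '[0,0,0.14,0.03,0,0,0, 0,0,0.28,0.06,0,0,0, 0,0,0.42,0.09,0.001,0,0, 0,0,0.56,0.12,0.002,0,0, 0,0,0.69,0.145,0.003,0,0]'
python3 -m pendant '[0,0,0.14,0.01,0,0,0, 0,0,0.28,0.017,0,0,0, 0,0,0.42,0.017,0,0,0, 0,0,0.56,0.017,0,0,0, 0,0,0.69,0.017,0,0,0]'
python3 - <<'E'
from h import *
d=arm.grab_frame("side"); s=arm.sense(); print(s["position"],s["ee_rot"],s["finger_gap"])
save(d,"slim",(270,110,170,140),4)
E
```

```text
time: 24.2
position: [452.2, -193.8, 127.1]
ee_rot: [-0.002, 0.988, 0.155, 0.006]
ft_force: [1.5, -0.8, 0.3]
finger_gap: 0.092
grip_force: 27.4
time: 24.7
position: [597.0, -189.8, 122.0]
ee_rot: [0.0, 0.876, 0.482, -0.0]
ft_force: [0.2, -0.7, 0.6]
finger_gap: 0.095
grip_force: 27.4
time: 25.2
position: [612.5, -190.2, 122.4]
ee_rot: [0.0, 0.662, 0.749, -0.0]
ft_force: [-0.9, 0.7, 0.3]
finger_gap: 0.091
grip_force: 27.4
[ 612.45362313 -190.32412678  122.46964919] [ 5.47979670e-04  6.59389165e-01  7.51801550e-01 -2.41625838e-04] 0.09392970562237396
```

View pics/slim.png

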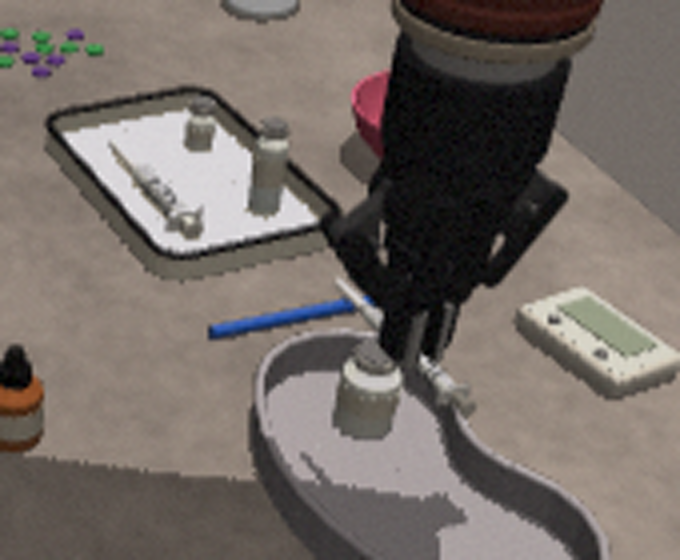

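The slim syringe is held level above the dish, with its thumb end at (455,390) and the needle pointing along the dish. Setting it down.

```bash
python3 -m pendant '[0,0,0,0,0,-0.035,0, 0,0,0,0,0,-0.07,0, 0,0,0,0,0,-0.098,0, 0,0,0,0,0,-0.111,0, 0,0,0,0,0,-0.1163,0]'
python3 -m pendant '[0,0,0,0,0,0,0, 0,0,0,0,0,0,0.17, 0,0,0,0,0,0,0.22, 0,0,0,0,0,0,0.22, 0,0,0,0,0,0.015,0.22]'
python3 -m pendant '[0,0,0,0,0,0.03,0.22, 0,0,0,0,0,0.07,0.22, 0,0,0,0,0,0.11,0.3, 0,0,0,-0.03,0,0.14,0.3, 0,0,0,-0.07,0,0.16,0.3]'
python3 -m pendant '[0,0,0,-0.02,-0.03,0.02,0.3, 0,0,0,-0.04,-0.06,0.04,0.3, 0,0,0,-0.05,-0.1,0.05,0.3, 0,0,0,-0.06,-0.13,0.05,0.3, 0,0,0,-0.06,-0.13,0.05,0.3]'
python3 - <<'E'
from h import *
t=arm.grab_frame("top"); d=arm.grab_frame("side")
a=cv2.resize(t["frame"][80:205,120:390],None,fx=2.9,fy=2.9)[...,::-1]
b=cv2.resize(d["frame"][110:290,230:440],None,fx=2.2,fy=2.2)[...,::-1]
save(d,"fin_s",(230,110,220,165),3.6); save(t,"fin_t",(120,75,265,130),3)
W=world(d); p=W.reshape(-1,3)
print(arm.sense()["time"],[ (n,p[(np.hypot(p[:,0]-x,p[:,1]-y)<25)&(p[:,2]>h-4)&(p[:,2]<h+8)].mean(0).round(1)) for n,x,y,h in (("pow",678,229,43),("dil",690,131,75),("multi",647,-109,57))])
q=p[(abs(p[:,0]-625)<30)&(abs(p[:,1]+178)<75)&(p[:,2]>6)&(p[:,2]<20)&(p[:,1]<-115)]
print(q[:,2].max().round(1),q.min(0).round(),q.max(0).round(),[ (y,q[(q[:,1]>=y)&(q[:,1]<y+15)].max(0).round(1)) for y in range(-245,-115,15) if ((q[:,1]>=y)&(q[:,1]<y+15)).any()])
E
```

```text
time: 25.75
position: [611.8, -189.7, 4.9]
ee_rot: [-0.001, 0.665, 0.747, -0.001]
ft_force: [-20.3, 7.6, 44.6]
finger_gap: 0.095
grip_force: 32.6
time: 26.25
position: [611.3, -189.5, 19.1]
ee_rot: [-0.001, 0.664, 0.748, -0.001]
ft_force: [0.4, 0.1, 0.2]
finger_gap: 0.219
grip_force: 0.0
time: 26.75
position: [543.6, -190.6, 183.4]
ee_rot: [0.002, 0.664, 0.748, 0.001]
ft_force: [0.9, -0.6, 2.0]
finger_gap: 0.302
grip_force: 0.0
time: 27.25
position: [479.6, -325.4, 232.1]
ee_rot: [0.001, 0.667, 0.745, -0.0]
ft_force: [0.5, -0.5, -0.5]
finger_gap: 0.295
grip_force: 0.0
27.35 [('pow', array([677.9, 228.7,  42.9])), ('dil', array([683.7, 134.7,  74.4])), ('multi', array([nan, nan, nan]))]
19.3 [ 603. -241.    6.] [ 655. -116.   19.] [(-245, array([ 634.1, -230. ,   12.6])), (-230, array([ 626.3, -215.8,   13.7])), (-215, array([ 619.1, -200.9,   13.8])), (-200, array([ 649.3, -185.4,   13.8])), (-185, array([ 615. , -170.1,   13.3])), (-170, array([ 654.3, -155. ,   12.9])), (-155, array([ 608.4, -140. ,   14. ])), (-140, array([ 653.1, -125.2,   16.5])), (-125, array([ 654.6, -116.2,   19.3]))]<stdin>:7: RuntimeWarning: Mean of empty slice.
  ret = um.true_divide(
```

View pics/fin_s.png

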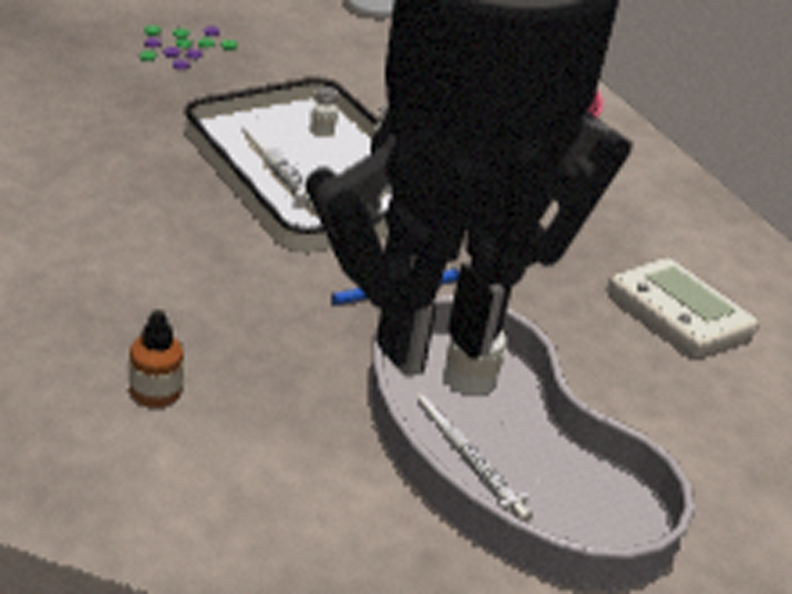

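View pics/fin_t.png

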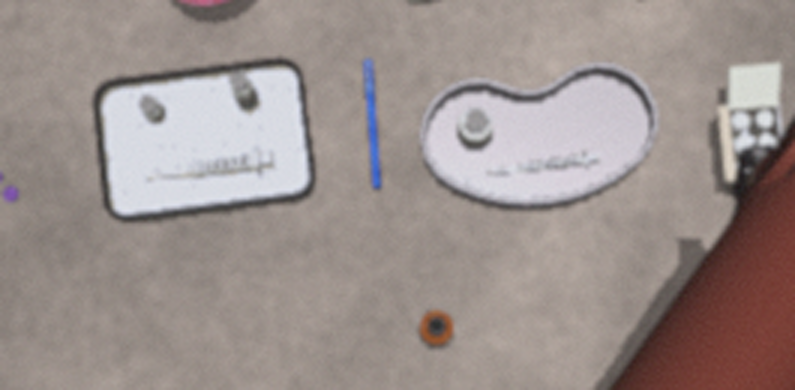

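Both pictures show the kits as asked. In the top view, the tray has its vials at (152,108) and (245,90) and the syringe at (215,165), and the dish has its vial at (475,127) and the syringe at (545,163). The dropper (437,328) and the carton (750,130) haven't moved, and the arm is clear of everything. Handing in.

```bash
python3 -c 'from plant import arm; print(arm.finish_job())'
```

```text
the job is handed in; nothing more can be done
None
```

Both kits are made up as asked, with vials upright and syringes flat and lengthwise, the dropper and carton untouched; handed in at about 27 s of robot time, and the hand-in returned no verdict.

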